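# Turn over packing plates at the ramp, spray them and put them back

### The job

The packing plates on the black parts mat lie blue side up; let each one fall across the upper edge of the red ramp so that it turns itself over (do not turn it over in the gripper, and drop it again if it did not turn), then lay it bare side up and flat, well on the steel drip grate, with no plate on top of another. When they all lie there, and not while any plate is still blue side up, press the red nozzle of the green cleaner can right down and let it spring back up. Then put every plate back flat on the black mat, bare side still up, none on another, leaving the loose socket and the jar where they are.

Things in the scene. Friction and masses are not known exactly. Their poses are not given: they have to be found in the camera images.
- plate_a: One of up to four flat steel packing plates (two or three are present, the rest read None), 72 x 48 x 8 mm (own x, y, z), about 0.16 kg, origin at its centre. Own +z is the blue painted face; the -z face is bare bright metal with dark grease spots. It starts painted face up on the parts mat, turned up to about 40 degrees
- plate_b: One of up to four flat steel packing plates (two or three are present, the rest read None), 72 x 48 x 8 mm (own x, y, z), about 0.16 kg, origin at its centre. Own +z is the blue painted face; the -z face is bare bright metal with dark grease spots. It starts painted face up on the parts mat, turned up to about 40 degrees
- plate_c: One of up to four flat steel packing plates (two or three are present, the rest read None), 72 x 48 x 8 mm (own x, y, z), about 0.16 kg, origin at its centre. Own +z is the blue painted face; the -z face is bare bright metal with dark grease spots. It starts painted face up on the parts mat, turned up to about 40 degrees
- plate_d: One of up to four flat steel packing plates (two or three are present, the rest read None), 72 x 48 x 8 mm (own x, y, z), about 0.16 kg, origin at its centre. Own +z is the blue painted face; the -z face is bare bright metal with dark grease spots. It starts painted face up on the parts mat, turned up to about 40 degrees
- mat: Fixed black rubber parts mat, 260 x 270 x 3 mm (x, y, z), origin at the centre of its underside on the table
- ramp: Fixed turn-over ramp; origin on the table under the middle of its upper edge. The red sheet, 100 mm wide along own x, rises at 40 degrees towards own +y and ends in a free, yellow-striped edge along own x at own y = 0, 76 mm up. An upright 34 mm high carries it at own y = -47 mm; under the edge is empty space. The 4 mm thick black base spans own x +-75, y -90 to +110 mm
- edge (a point): Middle of the ramp's free upper edge, axes as ramp. A plate let go level with its underside 30 to 50 mm above this edge, its long side along own y and its centre 14 to 20 mm past the edge (own y = +14 to +20 mm), turns over
- landing (a point): Middle of the yellow-framed landing place on the ramp's base, at own y = +55 mm of the ramp, 4 mm above the table (72 mm below the edge). Turned plates come to rest about here, centres at own y of the ramp +10 to +75 mm
- grate: Fixed steel drip grate, 130 x 330 x 10 mm (x, y, z), no rim, origin at the centre of its underside on the table; its top is 10 mm above the table. Four plates fit on it in a row along own y with their long sides along own y. Its cross slots are only shallow marks
- can: Fixed green cleaner can, 66 mm in diameter, on an 80 mm foot, its centre about 170 mm from the grate's middle towards own +x of the grate, origin under its centre on the table; shoulder at 178 mm, the red nozzle cap above it
- nozzle_top (a point): Middle of the top of the red sprung nozzle cap, 30 mm in diameter, 208 mm above the table when up; moves with it
- nozzle (a joint): Travel of the nozzle cap, m: 0 up, 0.008 pressed right down. A spring pushes it back: starts to move at about 3 N, right down at about 8 N
- socket: Loose steel wrench socket, 32 mm in diameter, 55 mm tall, standing beyond the ramp; origin under its centre. Leave alone
- grease_jar: Loose white jar with yellow lid, 52 mm in diameter, 60 mm tall; origin under its centre. Leave alone

How it is judged:
By the outcome, as a careful person would: the job done as asked, in the order asked, and still so for the second after the job is handed in, with the robot touching nothing.
Of plate_a, plate_b, plate_c, plate_d only 2 to 3 are there at a start; the rules pass over those that are not, and their reading is None.
At some moment in a run one of plate_a, plate_b, plate_c, plate_d may be knocked a few centimetres aside while the robot is not near it.
It also fails if it takes over 210 s, if anything falls off the work surface, if the arm or the gripper's body presses on something with over 40 N, if the wrist force passes 120 N, or if a joint passes its speed limit or range.

### The arm

A 7-joint arm with a two-finger parallel gripper is mounted at the origin on the work surface. World frame = base frame: x ahead of the robot, y to its left, z up, the work surface at z = 0. Lengths are in mm, angles in degrees, forces in N, time in s.
With the tool pointing down it reaches from about 400 to 850 mm from the base axis. Payload 10.4 kg.
Tool frame: the origin (TCP) lies between the finger pads; the fingertips stand 25 mm ahead of it and the grasp point (between the pads) lies 6 mm ahead of it; z points along the fingers, y is the line along which they close (so a half turn about z gives the same grasp; the last joint's range is limited). The gripper opens to 85 mm and grips with 20 to 120 N. Pads are 22 mm wide; open, the fingers measure 114 mm over their backs; the gripper's body (76 mm by 85 mm) begins 54 mm behind the grasp point. The pads swing forward as they close: fully open they stand 13 mm farther back than shut.
Start: joints at [-73.946, 19.034, -3.707, 83.658, 1.238, 77.344, -5.071], TCP at [186.358, 596.59, 256.338] pointing down, gripper open.
Joint ranges: [-148.97, 148.97], [-28.65, 121.19], [-84.17, 76.75], [9.2, 138.47], [-72.65, 252.65], [3.7, 117.97], [-149.18, 149.18]. Speed limits (degrees/s): [127.2, 127.2, 159.86, 159.86, 180, 180, 180].

### API

Orientations are given as a 3x3 rotation matrix whose columns are the frame's x, y, z axes.
In Python, from bench import bot, set_gripper, kin, state, eyes, close_job, spotter gives the robot as it stands. Calls block until the motion is done:
- bot.reach(position, orientation): joint-space move of the TCP to a pose.
- bot.move_straight(position, speed=150, rotation=None): straight line of the TCP; rotation=None keeps the orientation; speed is the mean speed in mm/s.
- bot.move_j(angles): joint-space move.
- set_gripper(opening, newtons=None): opening from 0.0 (shut) to 1.0 (fully open); newtons is the grip in N (None keeps the last); returns when the fingers have stopped.
- bot.sleep(seconds).
- kin.inverse_kinematics(position, orientation): joint angles nearest the present ones, or None.
- state(): the state.
- eyes.read_camera(name): name is "scene" or "top" or "wrist"; returns a dict with "frame" (384x512x3 uint8, blue, green, red), "mtx" (3x3 intrinsics, pixels), "rvec" (rotation vector, rad) and "tvec" (3), from world to camera coordinates, as OpenCV has them; the wrist camera has in their place "hand_eye" (4x4, takes a point from camera to tool coordinates, whose origin is the TCP and whose axes are the flange's). Camera axes: x right, y down, z forward; pixel columns grow to the right and rows downward; lengths in mm; the calibration is good to about 2 mm. A picture is of the moment at which its call begins: read the wrist's pose just before it. There is no depth.
A pose or a line that the arm cannot do raises bot.MotionError and nothing moves.
- close_job(): hands the job in; it is judged then, once.
Trained networks look in the newest picture that a camera, given by its name, has taken for a name from the list of things; names that differ only in an ending like _2 or _b are one class to them, and where a whole thing is asked for, a point or a joint stands for the part that bears it (a point fixed in the world has none). Each returns a list of dicts, best first, with "conf" (0 to 1); they miss things now and then, are a little off and sometimes report something else, mostly with a low value. They report only what shows in the picture. A call takes as long as a camera call.
- spotter.boxes_of(camera, name): "xyz" ([x, y, z] in mm, in the coordinates of the camera as it stood for that picture, good to about 4 mm: the middle of the surface that is visible of it).
- spotter.masks_of(camera, name): "pixels" (384x512 bool, what is visible of it).
- spotter.place_of(camera, name): "xyz" ([x, y, z] in mm, in the coordinates of the camera as it stood for that picture, good to about 4 mm: a listed point, or the origin of a listed thing).
The state is a dict: "clock": time; "qpos": joint angles; "qd": joint speeds; "tau": joint torques, N m; "position": TCP position; "ee_rot": TCP orientation; "wrist_force": force on the tool from outside, world axes, zero at the start; "ft_torque": the same for the moment, N m; "finger_gap": opening from 0.0 (shut) to 1.0 (fully open); "gripper_force": force on a finger pad.
Only numpy, scipy, OpenCV 4.12 (cv2) and the standard library are available. Lean on these libraries where they do the work, as an engineer would, in place of code of your own. Each camera call takes 0.05 s, during which the arm holds its last target. There are 200 camera calls.

## Working session

There is one attempt and no reset: what is moved stays moved. The work goes in short steps, each a Python script; the robot and the scene stay as the last script left them, time stands still between calls to the robot, and variables do not carry over. Pictures are saved under pics/ and viewed, at most 14 in all, crops included, and the job is handed in when it is done.

```bash
ls; mkdir -p pics; cat > h.py <<'E'
import numpy as np, cv2
from bench import bot,set_gripper,kin,state,eyes,close_job,spotter
def cam(name):
    s=state(); c=eyes.read_camera(name)
    if name=="wrist":
        T=np.eye(4); T[:3,:3]=s["ee_rot"]; T[:3,3]=s["position"]; W=T@np.array(c["hand_eye"])
    else:
        R=cv2.Rodrigues(np.array(c["rvec"],float))[0]; W=np.eye(4); W[:3,:3]=R.T; W[:3,3]=-R.T@np.array(c["tvec"],float).ravel()
    return c["frame"],np.array(c["mtx"]),W
def w(W,p): return (W@np.r_[np.array(p,float),1])[:3]
def onplane(K,W,px,z):
    px=np.atleast_2d(px).astype(float); d=np.c_[px,np.ones(len(px))]@np.linalg.inv(K).T@W[:3,:3].T
    return W[:3,3]+d*((z-W[2,3])/d[:,2])[:,None]
E
python3 - <<'E'
from h import *
for n in ("top","scene"):
    f,K,W=cam(n); cv2.imwrite(f"pics/{n}0.png",f); print(n,W[:3,3].round())
    for t in ("plate_a","mat","ramp","edge","landing","grate","can","nozzle_top","socket","grease_jar"):
        for r in spotter.place_of(n,t)[:5]: print(t,round(r["conf"],2),w(W,r["xyz"]).round(1))
E
```

```text
pics
top [ 356.  -21. 1186.]
plate_a 0.97 [ 439.6 -215.5    8.9]
plate_a 0.86 [ 436.6 -371.9   10. ]
mat 0.59 [ 496.4 -292.2   -0.5]
mat 0.49 [435.8 292.3  -1.3]
ramp 0.83 [ 5.50e+02 -1.09e+01  1.00e-01]
edge 0.84 [554.1  -7.9  76.2]
landing 0.64 [540.6  42.9   6.1]
grate 0.82 [436.1 295.7  -1.6]
grate 0.64 [603.1 251.6 211.2]
can 0.7 [6.005e+02 2.488e+02 5.000e-01]
nozzle_top 0.66 [605.8 250.5 211.3]
nozzle_top 0.55 [ 498.6 -293.3   -0.5]
socket 0.61 [701.3 -41.3   2.9]
socket 0.43 [ 440.  -213.5    6.5]
grease_jar 0.53 [721.3  92.3   3.2]
scene [1292. -350.  662.]
plate_a 0.83 [ 439.8 -217.1    7.6]
plate_a 0.73 [547.6 -12.1  -2.5]
plate_a 0.71 [ 437.2 -377.7    4.7]
plate_a 0.41 [ 495.6 -293.9   -2. ]
mat 0.84 [ 497.5 -295.1   -2.3]
ramp 0.72 [547.8 -14.1  -0.7]
edge 0.86 [553.1 -14.8  79.1]
edge 0.6 [717.1  85.2   1.5]
landing 0.66 [542.9  42.    1.7]
grate 0.61 [439.2 291.    1.2]
can 0.93 [602.2 248.8  -2.2]
nozzle_top 0.59 [596.7 250.1 205.6]
socket 0.52 [701.  -46.4  -2.7]
grease_jar 0.92 [718.4  86.3   2.3]
```

View pics/top0.png

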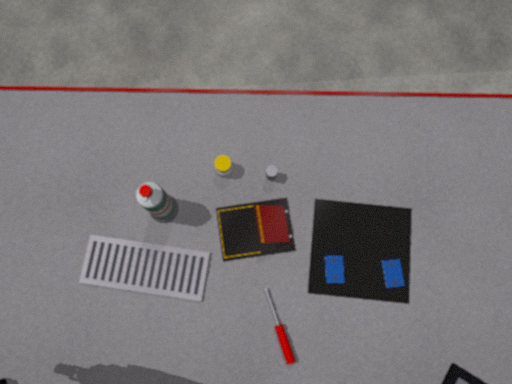

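View pics/scene0.png

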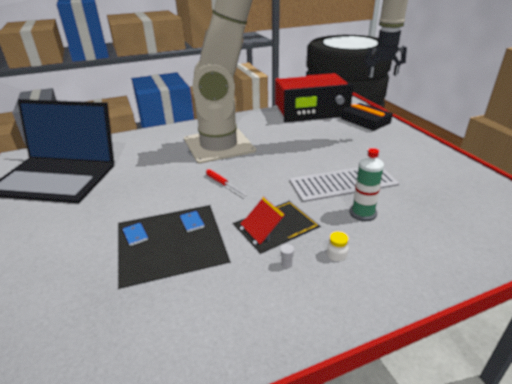

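The top view shows two blue plates, at px (334,269) and (393,273). The mat is around (360,250), the ramp edge at (260,222) with its landing to the left, the grate at (145,268) and the can nozzle at (146,190). Next I measure the poses from the masks.

```bash
cat >> h.py <<'E'
def rect(K,W,m,z):
    """min-area rectangle of mask on plane z: centre, long-axis angle deg, (long, short)"""
    cs=max(cv2.findContours(m.astype(np.uint8),cv2.RETR_EXTERNAL,cv2.CHAIN_APPROX_NONE)[0],key=len)[:,0]
    P=onplane(K,W,cs,z)[:,:2].astype(np.float32)
    (cx,cy),(a,b),t=cv2.minAreaRect(P)
    if a<b: a,b,t=b,a,t+90
    return np.array([cx,cy]).round(1),round((t+90)%180-90,1),(round(a),round(b))
E
python3 - <<'E'
from h import *
for n in ("top","scene"):
    f,K,W=cam(n)
    for t,z in (("plate_a",11),("mat",3),("ramp",4),("grate",10),("nozzle_top",208)):
        for r in spotter.masks_of(n,t)[:3]: print(n,t,round(r["conf"],2),*rect(K,W,r["pixels"],z))
# go look with the wrist camera over the mat
R=np.array([[0,1,0],[1,0,0],[0,0,-1.]]) 
print(state()["ee_rot"].round(2), state()["position"])
bot.reach([440,-290,300],np.array([[1,0,0],[0,-1,0],[0,0,-1.]]))
print(state()["qpos"])
f,K,W=cam("wrist"); cv2.imwrite("pics/w0.png",f); print(W.round(2))
for r in spotter.masks_of("wrist","plate_a")[:4]: print(round(r["conf"],2),*rect(K,W,r["pixels"],11))
for r in spotter.place_of("wrist","plate_a")[:4]: print(round(r["conf"],2),w(W,r["xyz"]).round(1))
E
```

```text
top plate_a 0.93 [ 442.2 -217.1] 1.0 (69, 50)
top plate_a 0.89 [ 433.7 -373.1] 6.6 (72, 50)
top plate_a 0.47 [706.8 -45.8] 0.8 (41, 31)
top mat 0.63 [ 495.8 -290. ] 85.1 (273, 262)
top mat 0.5 [727.8  87.8] 2.3 (66, 54)
top ramp 0.57 [548.4  -3.3] -80.4 (201, 152)
top grate 0.57 [438.6 290.2] 82.2 (334, 132)
top nozzle_top 0.47 [598.8 250.4] 46.6 (33, 29)
top nozzle_top 0.3 [514.6  -6.6] -80.5 (167, 127)
scene plate_a 0.61 [ 438.3 -377.4] 7.5 (85, 50)
scene plate_a 0.59 [ 448.5 -221.6] 2.8 (80, 48)
scene mat 0.61 [ 497.4 -293.1] 84.9 (270, 266)
scene ramp 0.73 [523.3 -11.8] 10.1 (213, 205)
scene grate 0.96 [439.3 240.7] 81.8 (243, 145)
scene nozzle_top 0.46 [614.8 235. ] -35.9 (69, 33)
[[-0.95  0.3  -0.  ]
 [ 0.3   0.95  0.  ]
 [ 0.    0.   -1.  ]] [186.364536   596.60710049 256.34203335]
[-20.99549534   5.93633825  53.69431135  96.89852002  -4.85520961
  79.62446135 -56.47546341]
[[ 0.0000e+00 -9.5000e-01 -3.2000e-01  5.2358e+02]
 [-1.0000e+00 -0.0000e+00 -0.0000e+00 -2.8859e+02]
 [ 0.0000e+00  3.2000e-01 -9.5000e-01  4.1801e+02]
 [ 0.0000e+00  0.0000e+00  0.0000e+00  1.0000e+00]]
0.91 [ 442.8 -218.7] 2.8 (74, 49)
0.71 [ 435.3 -373.2] 5.2 (73, 48)
```

```bash
cat >> h.py <<'E'
def down(a):
    """tool pointing down, closing axis (y) at angle a deg in world"""
    c,s=np.cos(np.radians(a)),np.sin(np.radians(a))
    return np.array([[s,c,0],[-c,s,0],[0,0,-1.]])
def go(p,a,lift=None):
    """joint move, choosing the easier of the two equal grasp yaws"""
    q=np.array(state()["qpos"]); best=None
    for k in (0,180):
        j=kin.inverse_kinematics(list(p),down(a+k))
        if j is not None:
            d=np.abs(np.array(j)-q).max()
            if best is None or d<best[0]: best=(d,a+k,j)
    print("go",np.round(p),round(best[1]),"dq",round(best[0])); bot.move_j(list(best[2]))
def find(name,z,camn="wrist"):
    f,K,W=cam(camn); return [(round(r["conf"],2),)+rect(K,W,r["pixels"],z) for r in spotter.masks_of(camn,name)]
E
python3 - <<'E'
from h import *
print(state()["clock"])
go([470,0,330],-90)
f,K,W=cam("wrist"); cv2.imwrite("pics/w1.png",f)
for t in ("ramp","edge","landing"):
    for r in spotter.place_of("wrist",t)[:2]: print(t,round(r["conf"],2),w(W,r["xyz"]).round(1))
for r in spotter.masks_of("wrist","ramp")[:2]: print(*rect(K,W,r["pixels"],4))
hsv=cv2.cvtColor(f,cv2.COLOR_BGR2HSV); m=((hsv[...,0]<8)|(hsv[...,0]>172))&(hsv[...,1]>150)&(hsv[...,2]>60)
print("red",rect(K,W,m,76)); print(state()["clock"])
np.savez("w1.npz",K=K,W=W)
E
```

```text
5.075Traceback (most recent call last):
  File "<stdin>", line 3, in <module>
  File "h.py", line 29, in go
    j=kin.inverse_kinematics(list(p),down(a+k))
  File "scipy/spatial/transform/_rotation.pyx", line 1143, in scipy.spatial.transform._rotation.Rotation.from_matrix
ValueError: Non-positive determinant (left-handed or null coordinate frame) in rotation matrix 0: [[-1.000000e+00  6.123234e-17  0.000000e+00]
 [-6.123234e-17 -1.000000e+00  0.000000e+00]
 [ 0.000000e+00  0.000000e+00 -1.000000e+00]].
```

```bash
sed -i 's/\[\[s,c,0\],\[-c,s,0\]/[[-s,c,0],[c,s,0]/' h.py
python3 - <<'E'
from h import *
go([470,0,330],-90)
f,K,W=cam("wrist"); cv2.imwrite("pics/w1.png",f)
for t in ("ramp","edge","landing"):
    for r in spotter.place_of("wrist",t)[:2]: print(t,round(r["conf"],2),w(W,r["xyz"]).round(1))
for r in spotter.masks_of("wrist","ramp")[:2]: print(*rect(K,W,r["pixels"],4))
print(state()["clock"])
np.savez("w1.npz",K=K,W=W)
E
```

```text
go [470   0 330] -90 dq 44
ramp 0.87 [549.8 -12.5   2.8]
ramp 0.33 [610.7 251.1   2. ]
edge 0.78 [553.8 -12.6  78.9]
landing 0.92 [542.8  39.2   7.6]
landing 0.42 [436.3 292.8   1.3]
[550.   -3.5] -80.4 (201, 151)
6.45
```

View pics/w1.png

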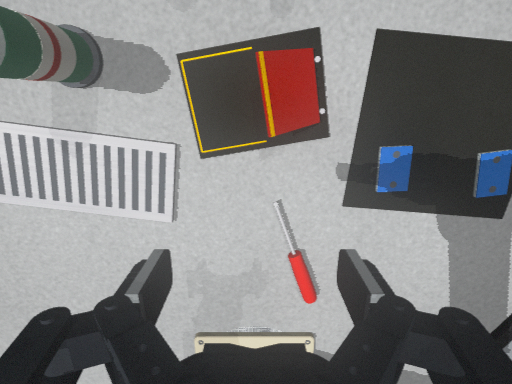

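The wrist view shows the ramp's yellow edge running from px (258,51) to (270,136), with a clear landing to its left. I'll project that edge and then pick the first plate.

```bash
cat >> h.py <<'E'
def pick(x,y,long_ang,ztop,clear=90,ztcp=None):
    """grasp across the short side; ztop = plate top height"""
    set_gripper(1.0,40); a=long_ang+90
    go([x,y,ztop+clear],a)
    bot.move_straight([x,y,ztop+20],speed=150)
    for z in np.arange(ztop+18,ztop+10,-2):
        bot.move_straight([x,y,z],speed=60)
        f=np.array(state()["wrist_force"])
        if f[2]>6: print("touch",z,f.round(1)); bot.move_straight([x,y,z+2],speed=60); break
    set_gripper(0.0,40); s=state(); print("gap",round(s["finger_gap"],3),"gf",np.round(s["gripper_force"],1),"wf",np.round(s["wrist_force"],1))
    bot.move_straight([x,y,ztop+clear],speed=120)
    s=state(); print("lifted gap",round(s["finger_gap"],3),"gf",np.round(s["gripper_force"],1),"wf",np.round(s["wrist_force"],1),"t",s["clock"])
E
python3 - <<'E'
from h import *
d=np.load("w1.npz"); P=onplane(d["K"],d["W"],[[258,51],[270,136]],76); v=P[1]-P[0]
print(P.round(1),P.mean(0).round(1),np.degrees(np.arctan2(v[1],v[0])),np.linalg.norm(v))
r=find("plate_a",11); print(r)
go([440,-290,300],-90); r=find("plate_a",11); print(r)
p=max([q for q in r if q[0]>.5],key=lambda q:q[1][1])
pick(*p[1],p[2],11)
E
```

```text
[[600.7  -5.4  76. ]
 [502.9 -21.   76. ]] [551.8 -13.2  76. ] -170.9675405947291 99.05525484087035
[(0.82, array([ 435.9, -372.7]), 7.6, (74, 54)), (0.59, array([ 443.7, -216.6]), 2.4, (73, 51))]
go [ 440 -290  300] -90 dq 44
[(0.8, array([ 434.9, -374.5]), 7.3, (74, 49)), (0.76, array([ 443.3, -218.8]), 4.8, (73, 49))]
go [ 443. -219.  101.] 275 dq 24
gap 0.549 gf 53.9 wf [-3.1  3.7 31.9]
lifted gap 0.549 gf 40.9 wf [-0.8  0.2 -0.9] t 11.7083
```

```bash
cat >> h.py <<'E'
E0=np.array([551.2,-13.]); YA=99.4; yv=np.array([np.cos(np.radians(YA)),np.sin(np.radians(YA))])
E
python3 - <<'E'
from h import *
s=state(); p=s["position"]; bot.move_straight([p[0],p[1],230],speed=200)
x,y=E0+17*yv
go([x,y,230],YA+90)
f,K,W=cam("wrist"); cv2.imwrite("pics/w2.png",f)
s=state(); TZ=s["position"][2]
for r in spotter.masks_of("wrist","plate_a")[:2]: print(round(r["conf"],2),r["pixels"].sum(),*rect(K,W,r["pixels"],TZ-12))
print(x,y,s["finger_gap"],s["clock"])
E
```

```text
go [548.   4. 230.] 369 dq 72
0.88 455 [493.2 -85.4] 9.3 (22, 11)
0.7 11173 [548.4   3.8] -82.7 (73, 47)
548.4234586418925 3.7717267473184783 0.5482615794370286 13.7
```

View pics/w2.png

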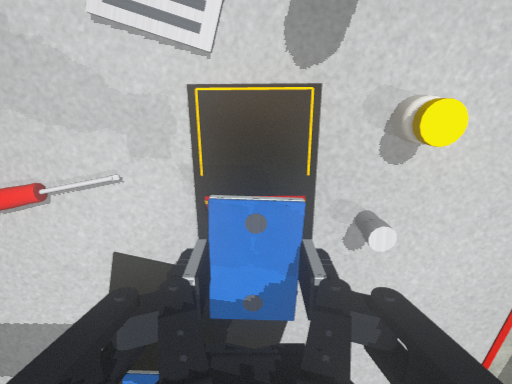

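The picture shows the plate held centred and aligned with the ramp (px 208–305 by 198–320). I'll drop it now.

```bash
cat >> h.py <<'E'
def drop():
    x,y=E0+17*yv
    bot.move_straight([x,y,136],speed=120); bot.sleep(0.3); set_gripper(1.0); bot.sleep(0.6)
    bot.move_straight([x,y,260],speed=250)
    bot.move_straight([x-40*yv[0],y-40*yv[1],260],speed=250)
E
python3 - <<'E'
from h import *
drop()
f,K,W=cam("wrist"); cv2.imwrite("pics/w3.png",f)
for r in spotter.masks_of("wrist","plate_a")[:2]: print(round(r["conf"],2),r["pixels"].sum(),*rect(K,W,r["pixels"],12))
print(state()["clock"],state()["position"])
E
```

```text
0.61 2675 [554.1  55.2] 83.2 (74, 49)
0.55 45 [ 464.4 -346.7] -86.0 (16, 10)
17.1083 [554.50810299 -35.20061927 258.89958998]
```

View pics/w3.png

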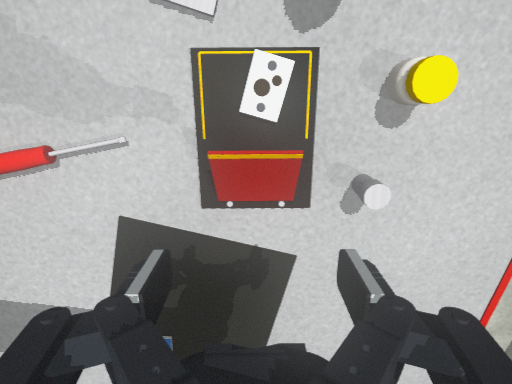

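The plate turned over: bare side up at px (267,85). Next I move it to the grate, then fetch the second plate.

```bash
sed -i 's/np.arange(ztop+18,ztop+10,-2)/(ztop+17,ztop+14)/' h.py; cat >> h.py <<'E'
G0=np.array([438.6,290.5]); GA=82.2; gv=np.array([np.cos(np.radians(GA)),np.sin(np.radians(GA))])
def held():
    f,K,W=cam("wrist"); z=state()["position"][2]-14
    rs=[rect(K,W,r["pixels"],z) for r in spotter.masks_of("wrist","plate_a") if r["pixels"].sum()>5000]
    p=state()["position"][:2]
    if not rs: print("held not seen"); return np.zeros(2)
    d=rs[0][0]-np.array(p); print("held off",d.round(1),rs[0]); return d if np.abs(d).max()<12 else np.zeros(2)
def place(x,y,long_ang,zsurf,clear=100):
    go([x,y,zsurf+clear],long_ang+90)
    d=held(); x,y=x-d[0],y-d[1]
    bot.move_straight([x,y,zsurf+40],speed=200); bot.move_straight([x,y,zsurf+24],speed=60)
    for z in (23,22,21,20):
        bot.move_straight([x,y,zsurf+z],speed=40)
        if state()["wrist_force"][2]>3: break
    print("place at dz",z,np.round(state()["wrist_force"],1))
    set_gripper(1.0); bot.move_straight([x,y,zsurf+clear],speed=200)
E
python3 - <<'E'
from h import *
r=[q for q in find("plate_a",12) if q[3][0]>60][0]; print(r)
pick(*r[1],r[2],12)
p=state()["position"]; bot.move_straight([p[0],p[1],160],speed=250)
place(*(G0-60*gv),GA,10)
go([470,240,330],-90); f,K,W=cam("wrist"); cv2.imwrite("pics/w4.png",f)
for q in spotter.masks_of("wrist","plate_a")[:3]: print(q["conf"],rect(K,W,q["pixels"],18))
print(state()["clock"])
E
```

```text
(0.81, array([553.6,  55.5]), 83.3, (72, 48))
go [554.  56. 102.] 353 dq 20
gap 0.549 gf 45.8 wf [-0.3 -0.5  5.9]
lifted gap 0.55 gf 41.2 wf [-0.8 -0.1 -2.4] t 20.525
go [430. 231. 110.] 352 dq 27
held off [-0.1  1.4] (array([431.7, 231. ]), 82.2, (74, 48))
place at dz 22 [-2.9 -1.5  9.7]
go [470 240 330] -90 dq 84
0.94 (array([432., 229.]), 82.3, (71, 49))
25.6833
```

View pics/w4.png

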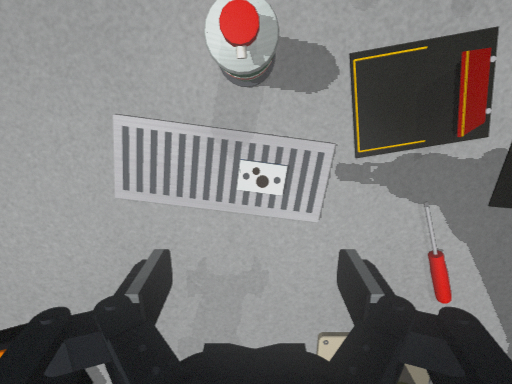

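The plate lies flat and bare side up on the grate at px (262,178). Now the second one.

```bash
python3 - <<'E'
from h import *
f,K,W=cam("wrist")
for q in spotter.place_of("wrist","nozzle_top")[:2]: print("noz",q["conf"],w(W,q["xyz"]).round(1))
for q in spotter.masks_of("wrist","nozzle_top")[:2]: print("noz",rect(K,W,q["pixels"],208))
set_gripper(1.0); go([440,-290,300],-90); r=[q for q in find("plate_a",11) if q[3][0]>60]; print(r)
pick(*r[0][1],r[0][2],11)
p=state()["position"]; bot.move_straight([p[0],p[1],230],speed=250)
go([*(E0+17*yv),230],YA+90); d=held()
print("along ramp y:",d@yv,state()["clock"])
E
```

```text
noz 0.95 [601.4 250.7 204.5]
noz 0.21 [548.6 -17.    1.2]
noz (array([599.4, 251.3]), 49.1, (32, 32))
go [ 440 -290  300] -90 dq 62
[(0.87, array([ 435.5, -374.1]), 6.4, (73, 49)), (0.48, array([550.2, -14. ]), -80.3, (188, 148))]
go [ 436. -374.  101.] 276 dq 29
gap 0.547 gf 45.5 wf [-0.1  0.5  7.4]
lifted gap 0.547 gf 41.1 wf [ 0.   0.5 -1.6] t 31.5083
go [548.   4. 230.] 369 dq 49
held off [0.3 1.2] (array([548.7,   3.4]), -79.8, (74, 48))
along ramp y: 1.1585666467308682 33.7417
```

```bash
python3 - <<'E'
from h import *
drop()
f,K,W=cam("wrist"); cv2.imwrite("pics/w5.png",f)
for r in spotter.masks_of("wrist","plate_a")[:2]: print(round(r["conf"],2),r["pixels"].sum(),*rect(K,W,r["pixels"],12))
f,K,W=cam("top"); cv2.imwrite("pics/top5.png",f)
E
```

```text
0.78 2652 [530.2  58.6] -40.9 (73, 48)
0.16 15071 [ 500.1 -267.5] -4.9 (255, 239)
```

View pics/w5.png

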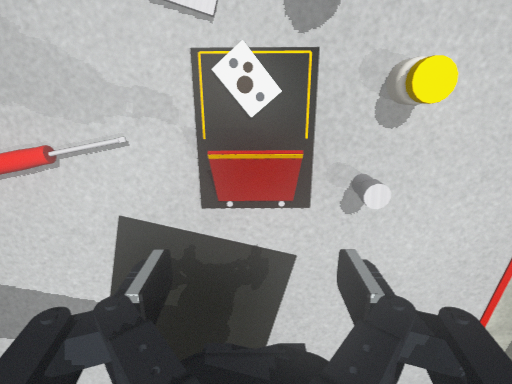

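It turned over too, now at px (246,78). Next is the grate, then the nozzle.

```bash
python3 - <<'E'
from h import *
r=[q for q in find("plate_a",12) if 60<q[3][0]<85][0]; print(r)
pick(*r[1],r[2],12)
p=state()["position"]; bot.move_straight([p[0],p[1],160],speed=250)
place(*(G0+50*gv),GA,10)
go([470,240,330],-90); f,K,W=cam("wrist"); cv2.imwrite("pics/w6.png",f)
for q in spotter.masks_of("wrist","plate_a")[:3]: print(q["conf"],rect(K,W,q["pixels"],18))
f,K,W=cam("top"); cv2.imwrite("pics/top6.png",f)
print(state()["clock"])
E
```

```text
(0.81, array([529.9,  58.3]), -39.6, (72, 50))
go [530.  58. 102.] 50 dq 34
gap 0.548 gf 45.9 wf [-0.7  0.   8.4]
lifted gap 0.547 gf 41.2 wf [ 0.3  0.3 -1.6] t 40.5833
go [445. 340. 110.] 352 dq 83
held off [0.5 2.6] (array([446.6, 341.4]), 81.5, (74, 48))
place at dz 22 [-2.9 -2.2  9.4]
go [470 240 330] -90 dq 83
0.79 (array([445.8, 337.6]), 82.2, (73, 49))
0.75 (array([431.8, 228.5]), 82.1, (72, 49))
46.1917
```

View pics/w6.png

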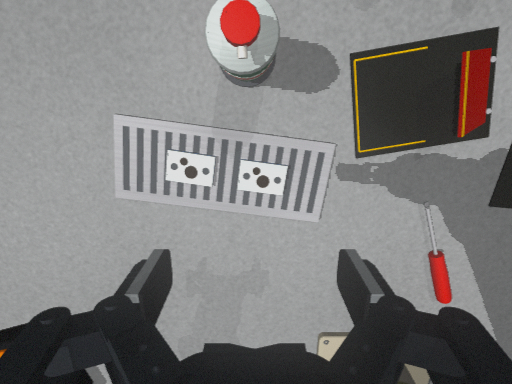

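View pics/top6.png

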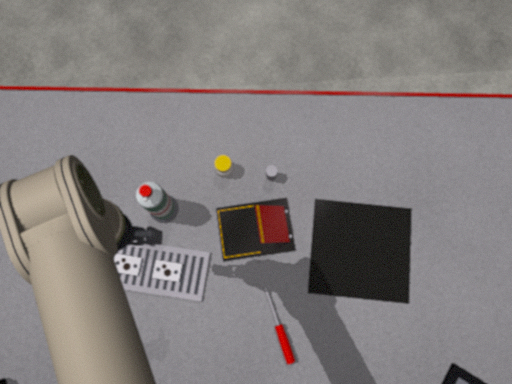

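Both plates lie bare side up on the grate at px (190,168) and (262,178), and the mat is empty, so I press the nozzle.

```bash
python3 - <<'E'
from h import *
x,y=599.8,251.0
set_gripper(0.0,40); go([x,y,290],-90); bot.move_straight([x,y,238],speed=120)
f0=np.array(state()["wrist_force"])
for z in np.arange(236,216,-1.0):
    bot.move_straight([x,y,z],speed=30); f=state()["wrist_force"][2]-f0[2]; print(z,round(f,1),end="; ")
    if f>14: break
bot.sleep(0.3); print(np.round(state()["wrist_force"],1),state()["position"])
bot.move_straight([x,y,290],speed=80); bot.sleep(.3)
go([470,240,330],-90)
f,K,W=cam("wrist"); cv2.imwrite("pics/w7.png",f)
for q in spotter.masks_of("wrist","plate_a")[:3]: print(q["conf"],rect(K,W,q["pixels"],18))
for q in spotter.place_of("wrist","nozzle_top")[:1]: print("noz",q["conf"],w(W,q["xyz"]).round(1))
print(state()["clock"])
E
```

```text
go [600. 251. 290.] -90 dq 32
236.0 0.0; 235.0 -0.4; 234.0 -0.4; 233.0 2.7; 232.0 4.3; 231.0 4.9; 230.0 4.4; 229.0 6.3; 228.0 6.4; 227.0 7.1; 226.0 7.2; 225.0 8.3; 224.0 13.4; 223.0 20.1; [-6.7 -0.7 20.9] [599.99920583 250.97095153 225.09197937]
go [470 240 330] -90 dq 31
0.78 (array([432. , 228.5]), 82.1, (74, 49))
0.67 (array([446. , 336.9]), 79.6, (74, 51))
noz 0.61 [603.8 252.3 203.8]
54.325
```

The force curve shows the spring travel and then the hard stop, so the cap went right down. Now I return the plates to the mat.

```bash
python3 - <<'E'
from h import *
set_gripper(1.0,40)
for i,t in enumerate([(465,-350),(460,-235)]):
    if i: go([470,240,330],-90)
    rs=[q for q in find("plate_a",18) if 60<q[3][0]<85 and q[1][1]>150]; r=min(rs,key=lambda q:q[1][1]); print(r)
    pick(*r[1],r[2],18)
    p=state()["position"]; bot.move_straight([p[0],p[1],230],speed=250)
    go([*t,200],90); place(*t,0,3)
go([440,-290,300],-90); f,K,W=cam("wrist"); cv2.imwrite("pics/w8.png",f)
for q in spotter.masks_of("wrist","plate_a")[:3]: print(q["conf"],rect(K,W,q["pixels"],11))
print(state()["clock"])
go([470,240,330],-90); f,K,W=cam("top"); cv2.imwrite("pics/top8.png",f)
E
```

```text
(0.6, array([432. , 228.8]), 81.2, (72, 51))
go [432. 229. 108.] 351 dq 87
gap 0.547 gf 46.4 wf [-3.6 -1.  11.8]
lifted gap 0.548 gf 41.2 wf [ 0.1 -0.3 -1.9] t 59.1417
go [ 465 -350  200] 270 dq 74
go [ 465 -350  103] 270 dq 9
held off [1.2 1.1] (array([ 467.3, -349.7]), -0.5, (74, 48))
place at dz 22 [-3.2  2.6  9.1]
go [470 240 330] -90 dq 87
(0.94, array([445.9, 337.8]), 82.5, (71, 48))
go [446. 338. 108.] 352 dq 81
gap 0.547 gf 45.3 wf [ 1.  -1.5  7.3]
lifted gap 0.551 gf 41.2 wf [ 0.  -0.4 -1.7] t 71.0
go [ 460 -235  200] 270 dq 39
go [ 460 -235  103] 270 dq 10
held off [1.6 0.8] (array([ 463. , -234.7]), -0.8, (73, 48))
place at dz 22 [-4.3  3.  12.3]
go [ 440 -290  300] -90 dq 22
0.72 (array([ 464.3, -350.9]), -0.0, (72, 48))
0.66 (array([ 459.6, -235.9]), -1.2, (72, 48))
77.5833
go [470 240 330] -90 dq 66
```

View pics/w8.png

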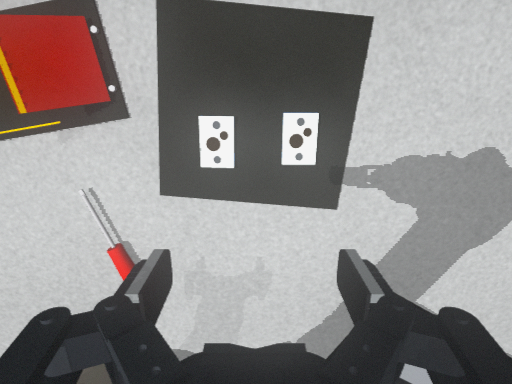

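View pics/top8.png

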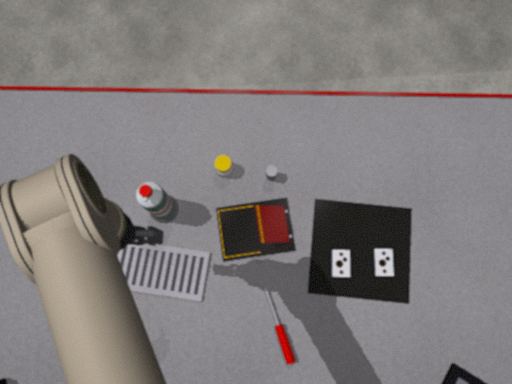

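Both plates are back on the mat, flat and bare side up, at top-view px (341,263) and (384,262). The jar at (223,163) and the socket at (271,172) haven't moved.

```bash
python3 -c "
from h import *
print(close_job())"
```

```text
the job is handed in; nothing more can be done
None
```

Job handed in: both plates turned over on the ramp, went to the grate, the nozzle was pressed right down and released, and both plates are back flat on the mat, bare side up, with the socket and jar untouched.

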